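Set out the samples for the strength check

ROBOT

A 6-joint arm with a two-finger parallel gripper is mounted at the origin on the work surface. World frame = base frame: x ahead of the robot, y to its left, z up, the work surface at z = 0. Lengths are in mm, angles in rad, forces in N, time in s.
With the tool pointing down it reaches from about 275 to 750 mm from the base axis. Payload 10.2 kg.
Tool frame: the origin (TCP) lies at the very end of the fingers, on their centre line; the grasp point (between the pads) lies 19 mm behind it; z points along the fingers, y is the line along which they close (so a half turn about z gives the same grasp; the last joint's range is limited). The gripper opens to 85 mm and grips with 20 to 120 N. Pads are 22 mm wide; open, the fingers measure 114 mm over their backs; the gripper's body (76 mm by 85 mm) begins 54 mm behind the grasp point. The pads swing forward as they close: fully open they stand 13 mm farther back than shut.
Start: joints at [0.947, 0.313, 1.498, -0, 1.331, -0.223], TCP at [204.844, 483.394, 231.294] pointing down, gripper open.
Joint ranges: [-2.94, 2.94], [-0.97, 2.17], [0.19, 2.56], [-1.23, 4.37], [0.02, 3.11], [-2.88, 2.88]. Speed limits (rad/s): [2.39, 2.39, 3.01, 3.14, 3.14, 3.14].

INTERFACE

Orientations are given as a unit quaternion [w, x, y, z].
In Python, from rig import * gives the robot as it stands. The module is installed in compiled form; this text tells all that it offers.
- The arm moves only by the shell command python3 -m crank 'ROWS' [FORCE]. ROWS is JSON, a list that holds one entry, the list of rows, each a list of 7 numbers: the shift along the tool's x, y, z in units of 25 mm (1.0 is 25 mm), then the turn, a rotation vector about the tool's x, y, z in units of 8 degrees (1.0 is 8 degrees), then the finger opening in mm, from 0 to 85.4. A call has exactly 8 rows; each row shifts and turns the commanded pose from where the row before left it, along the tool's axes as they then stand; what a row does not reach is not made up. A row lasts 1/10 s, in which the tool goes at most 50 mm and 8.59 degrees, less where a joint would pass 70% of its speed; a pose out of reach is approached as far as the arm can. A call is refused whole if a number of a shift passes 1 or a number of a turn 1, either way. A call with a gripper value outside its range is refused whole. The fingers move at their own pace and stop on an object; FORCE is the grip in N (left out, the last holds). Time passes only in rows, so rows that do not move let the fingers close, or fill a call up. It gives the time, the measured TCP pose, the force, the opening and the grip force at its end, in the units of the state.
- sense(): the state, without advancing time (a new reading comes with each control period).
- capture(name): name is "scene" or "top"; returns the picture (384x512x3 uint8, blue, green, red); there is no depth.
- camera_model(name): a dict with "fx", "fy", "cx", "cy" (pixels), "world_from_camera" (4x4, takes a point from camera to world coordinates). Camera axes: x right, y up, looking along -z (the intrinsics and any distortion apply to the point x, -y, -z); pixel columns grow to the right and rows downward; lengths in mm; the calibration is good to about 2 mm. A picture is of the moment at which its call begins. camera_model takes no time and is no camera call.
- finish_job(): hands the job in; it is judged then, once.
The state is a dict: "time_s": time; "joints": joint angles; "dq": joint speeds; "tau": joint torques, N m; "eef_pos": TCP position; "ee_rot": TCP orientation; "force": force on the tool from outside, world axes, zero at the start; "wrist_torque": the same for the moment, N m; "grip_width": opening from 0.0 (shut) to 1.0 (fully open); "grip_force": force on a finger pad.
Only numpy, scipy, OpenCV 4.12 (cv2) and the standard library are available. Lean on these libraries where they do the work, as an engineer would, in place of code of your own. Each camera call takes 0.05 s, during which the arm holds its last target. There are 200 camera calls.

TASK

Set out the samples for the strength check: stand the pale concrete core in the middle of the black pad on the bench scale and lay the steel capping plate centrally on top of it, knob up. On the dark staging plate, stand the brass check weight on the white mark midway between the two posts, and the red core upright on the white mark at the outer end just beyond the yellow post (not the blue one). Leave the green tin and the blue cup where they are.

Things in the scene. Friction and masses are not known exactly. Their poses are not given: they have to be found in the camera images.
- pale_core: Pale grey concrete cylinder, loose, standing upright: diameter 50, height 70, about 0.33 kg. Origin at the centre of its underside, z up.
- red_core: Brick-red cylinder, loose, standing upright: diameter 50, height 70, about 0.31 kg. Origin at the centre of its underside, z up.
- cap: Steel capping plate, loose: a bright disc of diameter 60, 12 thick, with a black cylindrical knob on top in its centre, diameter 24, rising from 12 to 40 above the underside; about 0.28 kg. It is lying knob up. Origin at the centre of the underside, z up towards the knob.
- weight: Brass check weight, loose, standing upright: cylindrical body of diameter 40 up to height 36, then a neck of diameter 18 and a round head of diameter 28 between heights 49 and 58; about 0.40 kg. Origin at the centre of its underside, z up.
- scale: Bench scale, fixed: square steel pan 160 x 160 with a black square rubber pad 130 x 130 in its middle; the top of the pad is 50 above the bench and the scale's highest part. Origin on the bench under the centre of the pad; x and y along the pan's sides. A white display strip, 32 high, adjoins the +x side out to 110 from the centre.
- plate: Dark steel staging plate, fixed, 90 (x) x 300 (y) x 10 high, with three round white marks of diameter 64 flush in its top (z = 10): one at its centre and one at y = +115 and y = -115. The two posts stand on it at y = +55 and y = -55. Origin on the bench under its centre, y along its length.
- yellow_post: Fixed bright yellow round post, diameter 20, 50 tall, standing on the staging plate 55 from its centre, on either side (changes from start to start); its top is 60 above the bench. Origin at the centre of its foot, on the plate's top. The red core's mark lies 60 farther out, 115 from the plate's centre.
- blue_post: Fixed blue round post of the same size, standing 55 from the staging plate's centre on the other side. Origin at the centre of its foot, on the plate's top.
- tin: Green closed tin, loose, a bystander: diameter 72, height 90, standing off to one side. Origin at the centre of its underside.
- cup: Blue plastic cup, loose, a bystander: diameter 74 at the rim, height 85, standing off to one side. Origin at the centre of its underside.
There are look-alikes about, which are no part of the job. Leave any pink look-alike of the red_core alone.

How it is judged:
By the outcome, as a careful person would: the job done as asked, in the order asked, and still so for the second after the job is handed in, with the robot touching nothing.
It also fails if it takes over 109 s, if anything falls off the work surface, if the arm or the gripper's body presses on something with over 40 N, if the wrist force passes 120 N, or if a joint passes its speed limit or range.

## Working session

There is one attempt and no reset: what is moved stays moved. The work goes in short steps, Python scripts to look and compute and a shell command to move; the robot and the scene stay as the last step left them, time stands still between calls to the robot, and variables do not carry over. Pictures are saved under pics/ and viewed, at most 14 in all, crops included, and the job is handed in when it is done.

```bash
mkdir -p pics; python3 - <<'E'
from rig import *
import cv2
for n in("scene","top"):
    im=capture(n); cv2.imwrite(f"pics/{n}0.png",im); m=camera_model(n); print(n,m)
print(sense())
E
```

```text
scene {'fx': 402.71201583252514, 'fy': 402.71201583252514, 'cx': 252.29178383091423, 'cy': 191.60931729920114, 'world_from_camera': array([[ 3.37092221e-01, -7.26767589e-01,  5.98479496e-01,
         1.17026911e+03],
       [ 9.41324360e-01,  2.71420520e-01, -2.00597485e-01,
        -2.38175499e+02],
       [-1.66518658e-02,  6.30983180e-01,  7.75617781e-01,
         9.34854466e+02],
       [ 0.00000000e+00,  0.00000000e+00,  0.00000000e+00,
         1.00000000e+00]])}
top {'fx': 411.28708764731795, 'fy': 411.28708764731795, 'cx': 256.0877322059739, 'cy': 181.05238354411995, 'world_from_camera': array([[-1.63680349e-02,  9.96311448e-01, -8.42353035e-02,
         3.68077729e+02],
       [-9.99866008e-01, -1.62904429e-02,  1.60843456e-03,
         5.20540607e+00],
       [ 2.30271362e-04,  8.42503436e-02,  9.96444593e-01,
         1.41830133e+03],
       [ 0.00000000e+00,  0.00000000e+00,  0.00000000e+00,
         1.00000000e+00]])}
{'time_s': 0.1, 'joints': array([ 9.46593290e-01,  3.13396319e-01,  1.49833672e+00, -3.33339072e-05,
        1.33101150e+00, -2.23386768e-01]), 'dq': array([ 0.00056386, -0.0020888 , -0.00051038,  0.00126499,  0.00108826,
       -0.00070086]), 'tau': array([ 2.63078451e-03, -4.12899005e+01, -2.60143393e+01, -1.95259381e-04,
        2.99880725e-03,  3.95022630e-05]), 'eef_pos': array([204.71689203, 483.19721588, 230.80032555]), 'ee_rot': array([-2.22085796e-04,  1.99065392e-01,  9.79986040e-01, -5.31650705e-04]), 'force': array([-0.18004747, -0.03930962, -0.11181647]), 'wrist_torque': array([-0.04028333, -0.01737145,  0.07219788]), 'grip_force': 0.0, 'grip_width': 1.0011134177112906}
```

View pics/scene0.png

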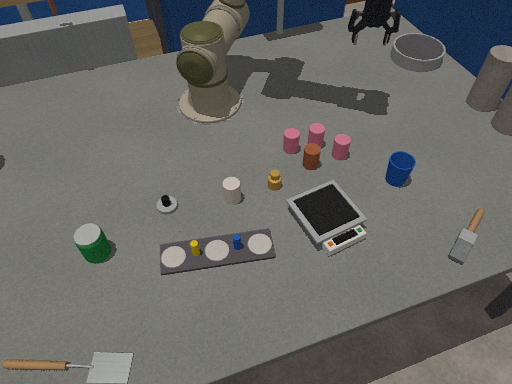

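View pics/top0.png

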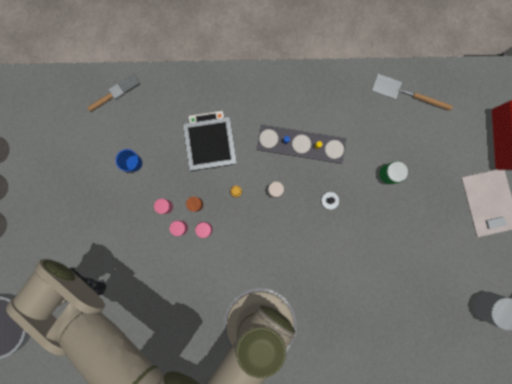

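The scene view shows pale core (232,190), cap (167,204), weight (275,180), red core (311,157) with three pink look-alikes around it, and the scale at (327,212). On the plate (217,251) the yellow post is at (195,247) on the left, so the red core's mark is at (173,257). The top view agrees, with yellow at (319,144) and the red core's mark at (334,149).

```bash
cat > h.py <<'E'
import numpy as np, cv2
from rig import *
M={n:camera_model(n) for n in("scene","top")}
def ray(n,p):
    m=M[n];T=m["world_from_camera"]
    d=T[:3,:3]@np.array([(p[0]-m["cx"])/m["fx"],-(p[1]-m["cy"])/m["fy"],-1.]);return T[:3,3],d/np.linalg.norm(d)
def onz(n,p,z):
    o,d=ray(n,p);return o+d*(z-o[2])/d[2]
def tri(a,b):
    A=np.zeros((3,3));v=np.zeros(3);R=[ray("scene",a),ray("top",b)]
    for o,d in R:
        P=np.eye(3)-np.outer(d,d);A+=P;v+=P@o
    x=np.linalg.solve(A,v);return x,max(np.linalg.norm((np.eye(3)-np.outer(d,d))@(x-o)) for o,d in R)
def blobs(im,lo,hi,roi,k=4,amin=15):
    x0,y0,x1,y1=roi
    c=cv2.resize(im[y0:y1,x0:x1],None,fx=k,fy=k,interpolation=cv2.INTER_CUBIC)
    m=cv2.inRange(cv2.cvtColor(c,cv2.COLOR_BGR2HSV),lo,hi)
    n,_,s,ce=cv2.connectedComponentsWithStats(m)
    return [(np.round((ce[i]+.5)/k-.5+[x0,y0],2),s[i,4]/k/k,(s[i,2:4]/k)) for i in range(1,n) if s[i,4]/k/k>amin]
E
python3 - <<'E'
from h import *
I={n:cv2.imread(f"pics/{n}0.png") for n in M}
Q={"red":((3,150,50),(13,255,255),(290,140,335,175),(180,190,212,218)),
"brass":((14,130,60),(28,255,255),(262,165,290,195),(226,180,248,202)),
"pale":((0,8,130),(30,70,255),(215,172,250,210),(264,178,290,200)),
"knob":((0,0,0),(180,255,60),(155,190,182,216),(318,190,345,212)),
"disc":((0,0,125),(180,60,255),(150,190,182,216),(318,190,345,212)),
"yellow":((22,150,90),(34,255,255),(185,235,205,260),(310,135,328,152)),
"blue":((100,120,60),(125,255,255),(228,228,246,254),(278,132,294,148)),
"marks":((0,0,150),(180,60,255),(155,230,275,270),(255,122,350,163)),
"pad":((0,0,0),(180,255,45),(285,180,366,235),(180,118,240,170)),
}
for q,(lo,hi,a,b) in Q.items():
    A=blobs(I["scene"],lo,hi,a);B=blobs(I["top"],lo,hi,b)
    print(q);[print("  S",*x) for x in A];[print("  T",*x) for x in B]
    if len(A)==len(B)==1: print("  ->",tri(A[0][0],B[0][0]))
h=[cv2.resize(I["scene"][130:280,140:375],None,fx=3,fy=3)]
cv2.imwrite("pics/c1.png",h[0]);
cv2.imwrite("pics/c2.png",cv2.resize(I["top"][105:240,140:350],None,fx=3.7,fy=3.7))
E
```

```text
red
  S [310.93 156.04] 344.875 [17. 26.]
  T [193.91 203.73] 146.0625 [14.5  12.75]
  -> (array([411.25520666, 210.82280526,  40.93974585]), np.float64(1.4565620981734146))
brass
  S [274.07 180.05] 216.125 [13.25 20.5 ]
  T [235.66 191.02] 93.4375 [10.75 11.  ]
  -> (array([452.60896503,  72.04003509,  29.19511417]), np.float64(0.5971180430049191))
pale
  S [230.64 182.95] 205.375 [18.75 14.  ]
  T [276.02 188.62] 207.5625 [16.  16.5]
  -> (array([455.71179682, -61.92763178,  74.53825339]), np.float64(0.12989479731893683))
knob
  S [165.44 200.51] 80.625 [ 9.5  11.75]
  T [330.06 200.08] 17.8125 [5.75 4.  ]
  -> (array([ 416.70017034, -246.70327438,   30.29276135]), np.float64(1.1927016437849955))
disc
  S [166.29 204.65] 175.0 [21.25 16.75]
  T [330.17 200.3 ] 241.25 [19.25 19.5 ]
  -> (array([ 416.83221528, -249.0425651 ,   11.94859013]), np.float64(0.13682620869544423))
yellow
  S [194.54 247.6 ] 109.3125 [ 9.75 15.75]
  T [318.25 144.36] 36.75 [7. 7.]
  -> (array([ 605.28759306, -209.23209236,   43.55389955]), np.float64(0.09657937715034341))
blue
  S [236.64 241.39] 108.9375 [ 8.75 16.25]
  T [286.06 139.16] 37.3125 [6.75 7.5 ]
  -> (array([ 624.84978633, -101.2763974 ,   42.93907553]), np.float64(0.5029822770273452))
marks
  S [259.26 243.41] 372.3125 [24.   20.25]
  S [216.51 249.81] 381.875 [23.5 20.5]
  S [172.98 256.32] 394.375 [24.25 21.  ]
  T [268.39 138.1 ] 257.9375 [18.25 18.25]
  T [301.23 143.44] 262.4375 [18.25 18.25]
  T [334.12 148.86] 265.3125 [18.25 18.25]
pad
  S [325.72 209.17] 1777.5625 [65.25 50.5 ]
  S [350.27 232.62] 46.0625 [15.75  5.5 ]
  T [202.26 118.21] 15.75 [13.    2.25]
  T [208.97 143.06] 1238.5 [40. 40.]
```

View pics/c1.png

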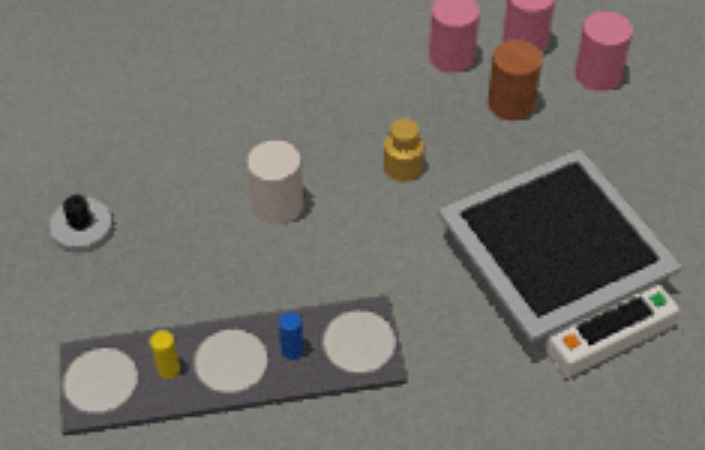

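View pics/c2.png

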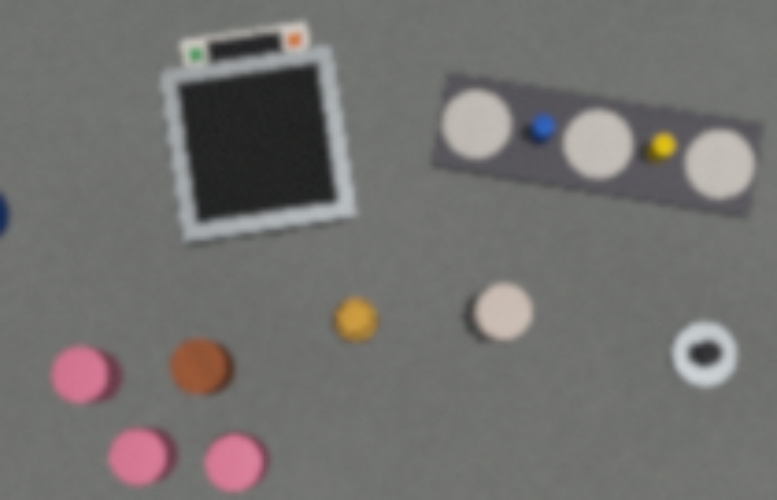

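Crops confirm the layout: red core at crop (515,80) with the pinks around it, cap knob up at (78,215). I'll refine red, cap, brass, marks and pad.

```bash
python3 - <<'E'
from h import *
I={n:cv2.imread(f"pics/{n}0.png") for n in M}
def hullc(n,lo,hi,roi,k=4):
    x0,y0,x1,y1=roi
    c=cv2.resize(I[n][y0:y1,x0:x1],None,fx=k,fy=k,interpolation=cv2.INTER_CUBIC)
    m=cv2.inRange(cv2.cvtColor(c,cv2.COLOR_BGR2HSV),lo,hi)
    C=max(cv2.findContours(m,cv2.RETR_EXTERNAL,cv2.CHAIN_APPROX_NONE)[0],key=cv2.contourArea)
    h=cv2.convexHull(C);mm=cv2.moments(h);f=lambda p:(np.array(p)+.5)/k-.5+[x0,y0]
    r=cv2.minAreaRect(h)
    return f([mm["m10"]/mm["m00"],mm["m01"]/mm["m00"]]),r,[f(p) for p in cv2.boxPoints(r)],f
print("pink/red tops HSV",cv2.cvtColor(I["top"],cv2.COLOR_BGR2HSV)[203,190:200].tolist())
s,r,_,_=hullc("scene",(0,140,20),(14,255,255),(296,140,328,175));t,rt,_,_=hullc("top",(0,140,20),(14,255,255),(180,190,212,218))
print("red",s,r[1],t,rt[1],tri(s,t),"top@70",onz("top",t,70),"top@60",onz("top",t,60))
s,r,_,_=hullc("scene",(0,0,115),(180,60,255),(150,190,182,216));t,rt,_,_=hullc("top",(0,0,115),(180,60,255),(318,188,345,212))
print("disc",tri(s,t),onz("top",t,12),onz("scene",s,12),r[1],rt[1])
print("brass top@45",onz("top",(235.66,191.02),45),"pale@70",onz("top",(276.02,188.62),70))
S=[(259.26,243.41),(216.51,249.81),(172.98,256.32)];T=[(268.39,138.1),(301.23,143.44),(334.12,148.86)]
P=[]
for a,b in zip(S,T): p=tri(a,b);print("mark",p);P.append(p[0])
d=P[0]-P[2];print("len",np.linalg.norm(d),"axis yaw deg",np.degrees(np.arctan2(d[1],d[0])))
s,_,bs,_=hullc("scene",(0,0,0),(180,255,45),(285,180,366,228));t,_,bt,_=hullc("top",(0,0,0),(180,255,45),(180,124,240,170))
print("pad",tri(s,t),onz("top",t,50)); print([onz("top",p,50)[:2].round() for p in bt])
for roi in ((155,198,172,216),(170,220,186,238),(195,222,212,240)):
    t=hullc("top",(160,60,60),(180,255,255),roi)[0];print("pink",onz("top",t,60)[:2])
E
```

```text
pink/red tops HSV [[10, 160, 151], [10, 161, 150], [10, 163, 149], [10, 164, 145], [10, 162, 143], [10, 159, 144], [10, 160, 143], [10, 160, 147], [10, 160, 148], [10, 163, 144]]
red [311.0824338  156.01925292] (62.45999526977539, 105.95891571044922) [193.90326608 203.69037155] (52.0, 60.0) (array([411.45494297, 211.00358884,  41.13110792]), np.float64(1.2576007899156083)) top@70 [411.00187729 207.84824769  70.        ] top@60 [411.32023452 209.3511969   60.        ]
disc (array([ 416.3771717 , -248.63403058,   21.43331497]), np.float64(0.6929499920246324)) [ 416.83184971 -249.65220003   12.        ] [ 408.36083113 -249.42060467   12.        ] (103.0, 127.0) (79.98768615722656, 78.67210388183594)
brass top@45 [451.84101248  71.8385565   45.        ] pale@70 [456.04311608 -62.02884997  70.        ]
mark (array([634.74092608, -42.44043413,  15.11052834]), np.float64(0.47517584063436424))
mark (array([ 614.24597683, -155.2463954 ,   15.41583658]), np.float64(0.34990758939890726))
mark (array([ 593.56481722, -267.90980078,   15.4268036 ]), np.float64(0.16041876699712249))
len 229.19861968995454 axis yaw deg 79.65046949080956
pad (array([613.96708149, 158.83915639,  51.96487423]), np.float64(0.4155126519255507)) [614.4907128  159.44675235  50.        ]
[array([667., 228.]), array([683., 108.]), array([563.,  92.]), array([547., 210.])]
pink [405.78711105 312.27306469]
pink [332.97695685 263.19586188]
pink [326.27119144 179.46775875]
```

```bash
cat > d.py <<'E'
# shift (tool units), tilt/yaw error to a world target, from the sensed pose
import sys
from h import *
from scipy.spatial.transform import Rotation as R
s=sense();q=s["ee_rot"];r=R.from_quat(q[[1,2,3,0]])
c=np.cos(np.radians(79.65));n=np.sin(np.radians(79.65))
W=R.from_matrix(np.array([[c,n,0],[n,-c,0],[0,0,-1]]))
t=np.array([float(v) for v in sys.argv[1:4]])
print("t",round(s["time_s"],2),"pos",s["eef_pos"].round(1),"units",(r.inv().apply(t-s["eef_pos"])/25).round(2),"turn",((r.inv()*W).as_rotvec(degrees=True)/8).round(2),"grip",round(s["grip_width"],3),round(s["grip_force"],1),"F",s["force"].round(1),"j",s["joints"].round(2))
E
python3 -m crank '[[[0,0,0,0,0,1,85],[0,0,0,0,0,1,85],[0,0,0,0,0,1,85],[0,0,0,0,0,1,85],[0,0,0,0,0,1,85],[0,0,0,0,0,1,85],[0,0,0,0,0,1,85],[0,0,0,0,0,1,85]]]' 40
python3 -m crank '[[[0,0,0,0,0,0.84,85],[0,0,0,0,0,0.83,85],[-1,0.7,0,0,0,0,85],[-1,0.7,0,0,0,0,85],[-1,0.7,0,0,0,0,85],[-1,0.7,0,0,0,0,85],[-1,0.7,0,0,0,0,85],[-1,0.7,0,0,0,0,85]]]'
python3 d.py 456 -62 100
```

```text
time_s: 0.9
eef_pos: [204.8, 483.3, 231.0]
ee_rot: [0.0, 0.69, 0.724, -0.0]
force: [-0.2, 0.6, 0.3]
grip_width: 0.995
grip_force: 0.0
time_s: 1.7
eef_pos: [281.4, 315.8, 231.1]
ee_rot: [-0.0, 0.768, 0.641, -0.0]
force: [0.1, 0.7, 0.1]
grip_width: 0.995
grip_force: 0.0
t 1.7 pos [281.4 315.8 231.1] units [-13.62   9.58   5.25] turn [-0.  0.  0.] grip 0.995 0.0 F [0.1 0.7 0.1] j [ 0.56  0.09  1.78 -0.    1.28  0.74]
```

```bash
python3 -m crank '[[[-0.97,0.68,0,0,0,0,85],[-0.97,0.68,0,0,0,0,85],[-0.97,0.68,0,0,0,0,85],[-0.97,0.68,0,0,0,0,85],[-0.97,0.68,0,0,0,0,85],[-0.97,0.68,0,0,0,0,85],[-0.97,0.68,0,0,0,0,85],[-0.97,0.68,0,0,0,0,85]]]' >/dev/null
python3 -m crank '[[[-0.97,0.68,0.6,0,0,0,85],[-0.97,0.68,0.6,0,0,0,85],[-0.97,0.68,0.6,0,0,0,85],[-0.97,0.68,0.6,0,0,0,85],[-0.97,0.68,0.6,0,0,0,85],[-0.97,0.68,0.6,0,0,0,85],[0,0,0.6,0,0,0,85],[0,0,0.6,0,0,0,85]]]'
python3 d.py 456 -62 32
```

```text
time_s: 3.3
eef_pos: [454.5, -60.3, 110.3]
ee_rot: [-0.0, 0.768, 0.64, -0.0]
force: [-0.0, 0.0, -0.5]
grip_width: 0.999
grip_force: 0.0
t 3.3 pos [454.5 -60.3 110.3] units [-0.06  0.07  3.13] turn [-0.01 -0.   -0.01] grip 0.999 0.0 F [-0.   0.  -0.5] j [-0.39  0.31  1.85 -0.    0.98 -0.21]
```

```bash
python3 -m crank '[[[-0.06,0.07,0.5,0,0,0,85],[0,0,0.5,0,0,0,85],[0,0,0.5,0,0,0,85],[0,0,0.5,0,0,0,85],[0,0,0.5,0,0,0,85],[0,0,0.5,0,0,0,85],[0,0,0.4,0,0,0,85],[0,0,0,0,0,0,85]]]' >/dev/null
python3 -m crank '[[[0,0,0,0,0,0,44],[0,0,0,0,0,0,44],[0,0,0,0,0,0,44],[0,0,0,0,0,0,44],[0,0,0,0,0,0,44],[0,0,0,0,0,0,44],[0,0,0,0,0,0,44],[0,0,0,0,0,0,44]]]' 40
python3 d.py 456 -62 32
```

```text
time_s: 4.9
eef_pos: [456.1, -61.5, 26.9]
ee_rot: [0.0, 0.768, 0.641, 0.0]
force: [-2.3, 0.8, 6.0]
grip_width: 0.577
grip_force: 41.1
t 4.9 pos [456.1 -61.5  26.9] units [-0.02  0.   -0.2 ] turn [0. 0. 0.] grip 0.577 41.1 F [-2.3  0.8  6. ] j [-0.39  0.46  1.91 -0.    0.77 -0.21]
```

```bash
python3 -m crank '[[[0,0,-0.6,0,0,0,44],[0,0,-0.9,0,0,0,44],[0,0,-0.9,0,0,0,44],[0.4,0.2,-0.9,0,0,0,44],[0.9,0.42,0,0,0,0,44],[0.9,0.42,0,0,0,0,44],[0.9,0.42,0,0,0,0,44],[0.9,0.42,0,0,0,0,44]]]' >/dev/null
python3 -m crank '[[[0.9,0.42,0,0,0,0,44],[0.9,0.42,0,0,0,0,44],[0.9,0.42,0,0,0,0,44],[0.9,0.42,0,0,0,0,44],[0.9,0.42,0,0,0,0,44],[0.9,0.42,0,0,0,0,44],[0.4,0.2,0,0,0,0,44],[0,0,0,0,0,0,44]]]'
python3 d.py 614.3 159.1 80
python3 - <<'E'
from h import *
for n in M: cv2.imwrite(f"pics/{n}1.png",capture(n))
a=cv2.imread("pics/scene1.png")[120:280,240:400];b=cv2.imread("pics/top1.png")[90:230,140:280]
cv2.imwrite("pics/c3.png",np.hstack([cv2.resize(x,(400,400)) for x in (a,b)]))
E
```

```text
time_s: 6.5
eef_pos: [613.1, 160.0, 108.3]
ee_rot: [-0.0, 0.767, 0.641, -0.0]
force: [-0.0, 0.2, -2.5]
grip_width: 0.576
grip_force: 42.4
t 6.5 pos [613.1 160.  108.3] units [-0.03  0.05  1.13] turn [-0.   -0.    0.01] grip 0.576 42.4 F [-0.   0.2 -2.5] j [0.07 0.66 1.29 0.   1.19 0.25]
```

View pics/c3.png

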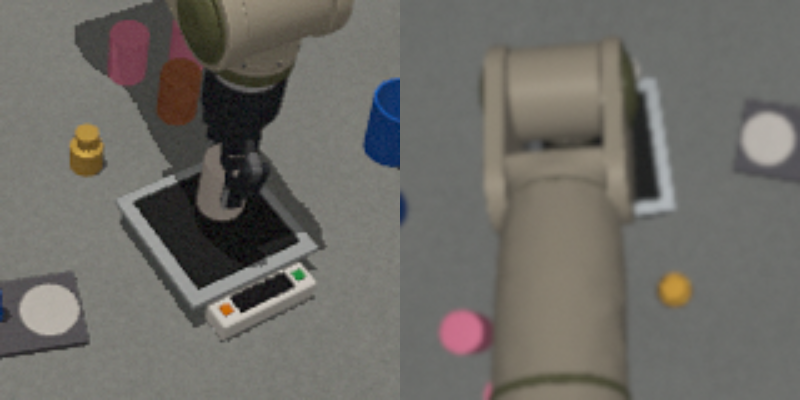

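The core (crop 222,180) hangs upright over the pad. I'll lower it and watch the force.

```bash
python3 -m crank '[[[-0.03,0.05,0.3,0,0,0,44],[0,0,0.3,0,0,0,44],[0,0,0.3,0,0,0,44],[0,0,0.2,0,0,0,44],[0,0,0.06,0,0,0,44],[0,0,0.04,0,0,0,44],[0,0,0,0,0,0,44],[0,0,0,0,0,0,44]]]'
python3 d.py 614.3 159.1 76.9
```

```text
time_s: 7.4
eef_pos: [614.3, 158.1, 79.1]
ee_rot: [0.0, 0.768, 0.641, 0.0]
force: [0.1, 0.1, -3.6]
grip_width: 0.577
grip_force: 42.4
t 7.4 pos [614.3 158.1  79.1] units [ 0.04 -0.01  0.09] turn [ 0. -0.  0.] grip 0.577 42.4 F [ 0.1  0.1 -3.6] j [0.07 0.69 1.32 0.   1.13 0.25]
```

```bash
python3 -m crank '[[[0.03,0,0.03,0,0,0,44],[0,0,0.03,0,0,0,44],[0,0,0.03,0,0,0,44],[0,0,0,0,0,0,44],[0,0,0,0,0,0,44],[0,0,0,0,0,0,44],[0,0,0,0,0,0,44],[0,0,0,0,0,0,44]]]'

```

```text
time_s: 8.2
eef_pos: [614.4, 158.8, 77.0]
ee_rot: [0.0, 0.768, 0.641, 0.0]
force: [-3.2, -0.8, 5.6]
grip_width: 0.576
grip_force: 42.7
```

```bash
python3 -m crank '[[[0,0,0,0,0,0,52],[0,0,0,0,0,0,58],[0,0,0,0,0,0,66],[0,0,0,0,0,0,75],[0,0,0,0,0,0,80],[0,0,-0.6,0,0,0,80],[0,0,-0.9,0,0,0,80],[0,0,-0.9,0,0,0,80]]]' >/dev/null
python3 -m crank '[[[0,0,-0.6,0,0,0,80],[-0.6,-0.16,0,0,0,0,80],[-1,-0.27,0,0,0,0,80],[-1,-0.27,0,0,0,0,80],[-1,-0.27,0,0,0,0,80],[-1,-0.27,0,0,0,0,80],[-1,-0.27,0,0,0,0,80],[-1,-0.28,0,0,0,0,80]]]'
python3 -m crank '[[[-1,-0.28,0,0,0,0,80],[-1,-0.28,0,0,0,0,80],[-1,-0.28,0,0,0,0,70],[-1,-0.28,0,0,0,0,60],[-1,-0.28,0,0,0,0,50],[-1,-0.28,0,0,0,0,50],[-1,-0.28,0,0,0,0,50],[-1,-0.28,0,0,0,0,50]]]'
python3 d.py 416.8 -249.5 60
python3 - <<'E'
from h import *
for n in M: cv2.imwrite(f"pics/{n}2.png",capture(n))
I={n:cv2.imread(f"pics/{n}2.png") for n in M}
A=blobs(I["scene"],(0,6,125),(30,80,255),(300,140,350,212));B=blobs(I["top"],(0,6,125),(30,80,255),(192,126,228,160))
print(A,B)
a=I["scene"][130:250,260:380];b=I["top"][90:210,140:260]
cv2.imwrite("pics/c4.png",np.hstack([cv2.resize(x,(400,400)) for x in (a,b)]))
E
```

```text
time_s: 9.8
eef_pos: [540.5, 3.5, 152.8]
ee_rot: [0.001, 0.768, 0.641, 0.0]
force: [1.9, -0.0, 0.5]
grip_width: 0.939
grip_force: 0.0
time_s: 10.6
eef_pos: [449.5, -183.4, 152.8]
ee_rot: [0.001, 0.768, 0.641, 0.0]
force: [0.0, -0.3, 0.4]
grip_width: 0.584
grip_force: 0.0
t 10.6 pos [ 449.5 -183.4  152.8] units [-2.83 -0.82  3.71] turn [0.01 0.01 0.  ] grip 0.584 0.0 F [ 0.  -0.3  0.4] j [-0.63  0.31  1.73  0.    1.11 -0.45]
[(array([328.93, 143.86]), np.float64(16.625), array([7., 6.])), (array([326.25, 149.97]), np.float64(16.625), array([9.5, 7.5])), (array([330.3 , 159.13]), np.float64(16.4375), array([7.75, 4.75])), (array([345.05, 165.46]), np.float64(41.6875), array([12.  , 12.75])), (array([325.34, 162.35]), np.float64(25.0), array([9.75, 6.75])), (array([327.5 , 194.79]), np.float64(310.0), array([21.  , 27.25]))] [(array([206.78, 138.8 ]), np.float64(201.9375), array([16., 16.]))]
```

View pics/c4.png

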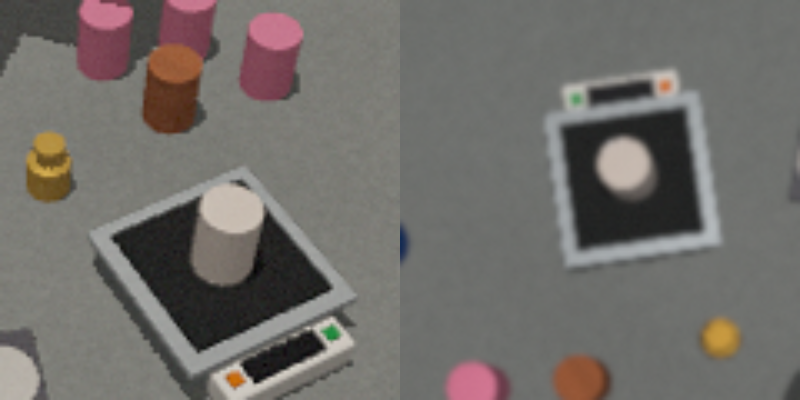

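Core stands upright near the pad middle (crop 225,235; top 625,170). Next I check its centre and move to the cap.

```bash
python3 -c "
from h import *
print(onz('top',(206.78,138.8),120))"
python3 -m crank '[[[-0.9,-0.27,0,0,0,0,50],[-0.9,-0.27,0,0,0,0,50],[-0.8,-0.22,0.5,0,0,0,50],[-0.23,-0.06,0.7,0,0,0,50],[0,0,0.8,0,0,0,50],[0,0,0.8,0,0,0,50],[0,0,0.8,0,0,0,50],[0,0,0,0,0,0,50]]]'
python3 d.py 416.8 -249.5 18
```

```text
[615.89257573 158.43907678 120.        ]
time_s: 11.5
eef_pos: [416.5, -247.0, 60.4]
ee_rot: [-0.002, 0.768, 0.641, -0.0]
force: [-0.9, -0.3, -0.0]
grip_width: 0.586
grip_force: 0.0
t 11.5 pos [ 416.5 -247.    60.4] units [-0.1   0.03  1.69] turn [-0.02 -0.01  0.01] grip 0.586 0.0 F [-0.9 -0.3 -0. ] j [-0.78  0.44  1.81  0.    0.89 -0.6 ]
```

```bash
python3 -m crank '[[[-0.09,0.03,0.4,0,0,0,50],[0,0,0.4,0,0,0,50],[0,0,0.4,0,0,0,50],[0,0,0.3,0,0,0,50],[0,0,0.12,0,0,0,50],[0,0,0,0,0,0,50],[0,0,0,0,0,0,35],[0,0,0,0,0,0,18]]]'
python3 -m crank '[[[0,0,0,0,0,0,18],[0,0,0,0,0,0,18],[0,0,0,0,0,0,18],[0,0,0,0,0,0,18],[0,0,0,0,0,0,18],[0,0,0,0,0,0,18],[0,0,-0.1,0,0,0,18],[0,0,-0.1,0,0,0,18]]]'
python3 d.py 416.8 -249.5 18
```

```text
time_s: 12.3
eef_pos: [417.2, -250.7, 21.5]
ee_rot: [0.0, 0.768, 0.641, -0.0]
force: [-2.3, 3.3, 10.9]
grip_width: 0.264
grip_force: 40.3
time_s: 13.1
eef_pos: [417.2, -250.4, 26.0]
ee_rot: [-0.0, 0.768, 0.641, 0.0]
force: [-0.6, 0.4, -3.2]
grip_width: 0.263
grip_force: 39.3
t 13.1 pos [ 417.2 -250.4   26. ] units [ 0.03 -0.02  0.32] turn [-0. -0.  0.] grip 0.263 39.3 F [-0.6  0.4 -3.2] j [-0.78  0.51  1.83  0.    0.81 -0.6 ]
```

```bash
python3 -m crank '[[[0,0,-0.7,0,0,0,18],[0,0,-0.9,0,0,0,18],[0,0,-0.9,0,0,0,18],[0,0,-0.9,0,0,0,18],[0.5,0.14,-0.9,0,0,0,18],[0.9,0.25,-0.9,0,0,0,18],[0.9,0.25,-0.9,0,0,0,18],[0.9,0.25,-0.5,0,0,0,18]]]' >/dev/null
python3 -m crank '[[[0.9,0.25,0,0,0,0,18],[0.9,0.25,0,0,0,0,18],[0.9,0.25,0,0,0,0,18],[0.9,0.25,0,0,0,0,18],[0.9,0.25,0,0,0,0,18],[0.9,0.25,0,0,0,0,18],[0.9,0.25,0,0,0,0,18],[0.9,0.25,0,0,0,0,18]]]' >/dev/null
python3 -m crank '[[[0.9,0.25,0,0,0,0,18],[0.9,0.25,0,0,0,0,18],[0.9,0.25,0,0,0,0,18],[0.9,0.25,0,0,0,0,18],[0.9,0.25,0,0,0,0,18],[0.9,0.25,0,0,0,0,18],[0.9,0.25,0,0,0,0,18],[0,0,0,0,0,0,18]]]'
python3 d.py 615 158 141
python3 - <<'E'
from h import *
for n in M: cv2.imwrite(f"pics/{n}3.png",capture(n))
E
```

```text
time_s: 15.5
eef_pos: [606.4, 141.6, 190.4]
ee_rot: [-0.0, 0.767, 0.642, 0.0]
force: [0.1, -0.4, -2.0]
grip_width: 0.261
grip_force: 39.8
t 15.5 pos [606.4 141.6 190.4] units [0.7  0.22 1.98] turn [-0.   -0.    0.02] grip 0.261 39.8 F [ 0.1 -0.4 -2. ] j [0.04 0.56 1.24 0.   1.34 0.22]
```

```bash
python3 -m crank '[[[0.35,0.11,0,0,0,0,18],[0.35,0.11,0,0,0,0,18],[0,0,0.5,0,0,0,18],[0,0,0.5,0,0,0,18],[0,0,0.4,0,0,0,18],[0,0,0.2,0,0,0,18],[0,0,0,0,0,0,18],[0,0,0,0,0,0,18]]]'
python3 d.py 615 158 141
python3 - <<'E'
from h import *
a=capture("scene")
cv2.imwrite("pics/scene4.png",a);cv2.imwrite("pics/c5.png",cv2.resize(a[130:250,270:390],(600,600),interpolation=cv2.INTER_CUBIC))
E
```

```text
time_s: 16.4
eef_pos: [614.9, 155.5, 151.3]
ee_rot: [0.0, 0.768, 0.641, 0.0]
force: [0.1, -0.9, -2.1]
grip_width: 0.267
grip_force: 39.8
t 16.4 pos [614.9 155.5 151.3] units [ 0.1  -0.01  0.41] turn [ 0. -0.  0.] grip 0.267 39.8 F [ 0.1 -0.9 -2.1] j [ 0.06  0.62  1.25 -0.    1.28  0.24]
```

View pics/c5.png

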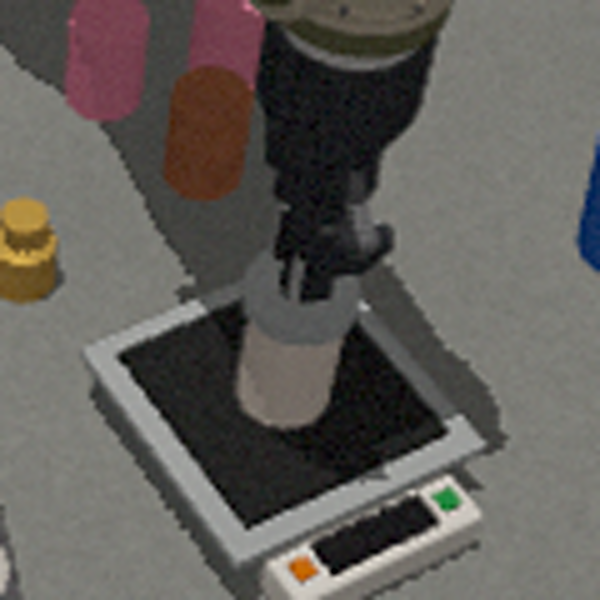

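The cap (crop 301,300) is just above the core, nearly centred. I'll measure the residual against the core's own outline.

```bash
python3 - <<'E'
from h import *
def proj(n,p):
    m=M[n];T=np.linalg.inv(m["world_from_camera"]);c=T[:3,:3]@np.array(p)+T[:3,3]
    return m["cx"]+m["fx"]*c[0]/-c[2],m["cy"]-m["fy"]*c[1]/-c[2]
a=cv2.imread("pics/scene2.png");b=cv2.imread("pics/scene4.png")
f=lambda im,r,c0,c1:im[r,c0:c1].astype(int).mean(1).round().tolist()
k=4
def edges(im,r,c0,c1,th):
    g=im[r,c0:c1].astype(float).mean(1);x=np.where(g>th)[0];i,j=x[0],x[-1]
    return round(c0+i-(g[i]-th)/(g[i]-g[i-1]),2),round(c0+j+(g[j]-th)/(g[j]-g[j+1]),2)
print("core old",[(r,edges(a,r,312,350,95),edges(b,r,312,345,75)) for r in range(200,212,2)])
print("core old hi",[(r,edges(a,r,312,350,95)) for r in range(186,200,2)])
for r in range(182,198,2): print(r,f(b,r,312,350))
for z in (50,120,131,137): print(z,proj("scene",(615.9,158.4,z)))
E
```

```text
Traceback (most recent call last):
IndexError: index 38 is out of bounds for axis 0 with size 38
```

```bash
python3 - <<'E'
from h import *
def proj(n,p):
    m=M[n];T=np.linalg.inv(m["world_from_camera"]);c=T[:3,:3]@np.array(p)+T[:3,3]
    return m["cx"]+m["fx"]*c[0]/-c[2],m["cy"]-m["fy"]*c[1]/-c[2]
a=cv2.imread("pics/scene2.png");b=cv2.imread("pics/scene4.png")
for r in (190,196,202,208): print(r,"old",a[r,312:346].mean(1).astype(int).tolist())
for r in (184,186,188,190,192,194,196,202,208): print(r,"new",b[r,312:346].mean(1).astype(int).tolist())
for z in (50,120,131,137): print(z,proj("scene",(615.9,158.4,z)))
E
```

```text
190 old [160, 161, 166, 157, 107, 62, 40, 60, 148, 194, 190, 188, 188, 188, 187, 188, 187, 188, 186, 187, 186, 187, 189, 188, 187, 186, 166, 155, 159, 158, 152, 113, 122, 124]
196 old [38, 36, 25, 30, 38, 35, 47, 97, 115, 130, 174, 191, 188, 187, 188, 187, 187, 187, 187, 188, 186, 187, 188, 189, 190, 189, 140, 25, 28, 32, 60, 127, 160, 159]
202 old [29, 29, 30, 34, 29, 54, 96, 114, 115, 117, 118, 119, 118, 117, 116, 117, 114, 110, 112, 111, 106, 106, 107, 104, 105, 78, 24, 36, 36, 23, 36, 27, 32, 32]
208 old [38, 32, 36, 28, 46, 85, 120, 116, 116, 116, 116, 117, 115, 116, 112, 111, 114, 112, 110, 112, 106, 106, 104, 99, 30, 13, 22, 37, 29, 39, 23, 36, 40, 31]
184 new [67, 65, 65, 66, 65, 68, 66, 85, 90, 87, 83, 88, 92, 84, 30, 24, 70, 83, 71, 8, 11, 22, 27, 26, 14, 16, 19, 19, 23, 22, 30, 62, 69, 65]
186 new [64, 64, 61, 66, 64, 78, 87, 88, 88, 89, 92, 90, 92, 85, 1, 31, 84, 83, 34, 23, 24, 23, 21, 27, 53, 94, 91, 93, 94, 86, 65, 68, 68, 62]
188 new [79, 91, 88, 91, 93, 87, 88, 89, 84, 88, 89, 89, 87, 81, 49, 53, 89, 84, 24, 29, 22, 25, 20, 26, 64, 96, 91, 90, 92, 85, 73, 61, 62, 68]
[... 473 characters left out ...]
, 85, 99, 99, 89, 82, 83, 87, 80, 85, 83, 87, 93, 90, 87, 87, 83, 84, 88, 84, 83, 50, 6, 16, 30, 70, 92, 93]
202 new [30, 33, 37, 35, 25, 49, 92, 98, 97, 101, 102, 105, 103, 107, 107, 106, 109, 106, 105, 107, 104, 106, 106, 102, 100, 76, 6, 21, 29, 22, 16, 18, 17, 8]
208 new [35, 28, 34, 31, 43, 86, 117, 117, 115, 101, 103, 106, 105, 109, 104, 105, 108, 105, 110, 105, 102, 105, 105, 99, 29, 16, 11, 19, 11, 18, 8, 16, 11, 22]
50 (np.float64(326.0978271502928), np.float64(209.14370356011094))
120 (np.float64(329.48860587085403), np.float64(193.00781621214014))
131 (np.float64(330.05379179074504), np.float64(190.3182345302924))
137 (np.float64(330.36602087909824), np.float64(188.8324125962698))
```

The disc's centre column is about 330.1, against about 329.9 expected for the core's axis. That is within 1 mm, so I lower without a sideways shift.

```bash
python3 -m crank '[[[0.02,0,0.15,0,0,0,18],[0,0,0.1,0,0,0,18],[0,0,0.06,0,0,0,18],[0,0,0.04,0,0,0,18],[0,0,0,0,0,0,18],[0,0,0,0,0,0,18],[0,0,0,0,0,0,18],[0,0,0,0,0,0,18]]]'
```

```text
time_s: 17.25
eef_pos: [614.9, 156.1, 142.4]
ee_rot: [0.0, 0.768, 0.641, 0.0]
force: [0.1, 0.1, -2.5]
grip_width: 0.265
grip_force: 39.8
```

```bash
python3 -m crank '[[[0,0,0.03,0,0,0,18],[0,0,0.03,0,0,0,18],[0,0,0,0,0,0,18],[0,0,0,0,0,0,18],[0,0,0,0,0,0,18],[0,0,0,0,0,0,18],[0,0,0,0,0,0,18],[0,0,0,0,0,0,18]]]'
```

```text
time_s: 18.05
eef_pos: [615.0, 156.1, 141.6]
ee_rot: [0.0, 0.768, 0.641, 0.0]
force: [-2.0, 0.4, 4.7]
grip_width: 0.262
grip_force: 40.5
```

```bash
python3 -m crank '[[[0,0,0,0,0,0,24],[0,0,0,0,0,0,28],[0,0,0,0,0,0,34],[0,0,0,0,0,0,42],[0,0,0,0,0,0,48],[0,0,0,0,0,0,48],[0,0,-0.3,0,0,0,48],[0,0,-0.6,0,0,0,48]]]'
python3 -m crank '[[[0,0,-0.9,0,0,0,48],[0,0,-0.7,0,0,0,48],[-0.5,-0.6,0,0,0,0,48],[-0.7,-0.9,0,0,0,0,55],[-0.7,-0.9,0,0,0,0,65],[-0.7,-0.9,0,0,0,0,70],[-0.7,-0.9,0,0,0,0,70],[-0.7,-0.9,0,0,0,0,70]]]'
python3 d.py 452.3 71.9 65
python3 - <<'E'
from h import *
for n in M: cv2.imwrite(f"pics/{n}5.png",capture(n))
I={n:cv2.imread(f"pics/{n}5.png") for n in M}
a=I["scene"][130:250,260:380];b=I["top"][90:210,140:260]
cv2.imwrite("pics/c6.png",np.hstack([cv2.resize(x,(400,400)) for x in (a,b)]))
E
```

```text
time_s: 18.85
eef_pos: [614.4, 156.1, 163.0]
ee_rot: [-0.001, 0.768, 0.641, -0.001]
force: [0.0, 0.6, 0.3]
grip_width: 0.562
grip_force: 0.0
time_s: 19.65
eef_pos: [470.5, 80.2, 203.9]
ee_rot: [0.0, 0.768, 0.641, 0.0]
force: [0.6, 0.6, 0.4]
grip_width: 0.822
grip_force: 0.0
t 19.65 pos [470.5  80.2 203.9] units [-0.46 -0.66  5.56] turn [ 0.01 -0.    0.  ] grip 0.822 0.0 F [0.6 0.6 0.4] j [-0.08  0.23  1.68 -0.    1.23  0.1 ]
```

View pics/c6.png

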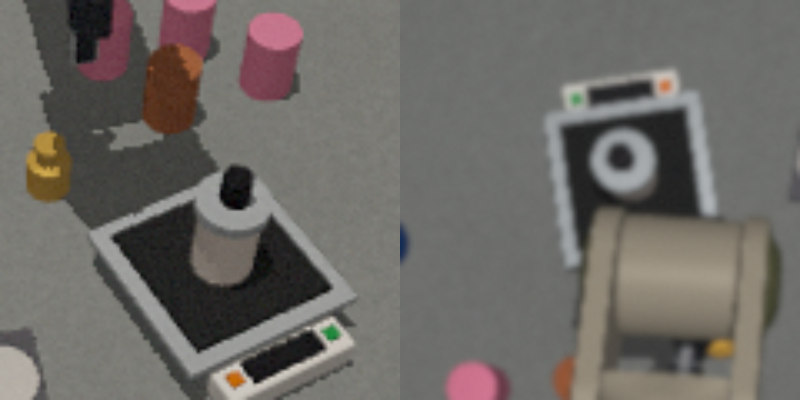

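The cap lies flat on the core, knob up (scene crop 233,205; top crop 622,160). On to the weight.

```bash
python3 - <<'E'
from h import *
im=cv2.imread("pics/top5.png")
for th in (110,125,140):
    x0,y0,k=195,122,4
    c=cv2.resize(im[y0:158,x0:225],None,fx=k,fy=k,interpolation=cv2.INTER_CUBIC)
    m=cv2.inRange(cv2.cvtColor(c,cv2.COLOR_BGR2HSV),(80,0,th),(125,80,255))
    C=max(cv2.findContours(m,cv2.RETR_EXTERNAL,cv2.CHAIN_APPROX_NONE)[0],key=cv2.contourArea)
    q,r=cv2.minEnclosingCircle(C);e=cv2.fitEllipse(cv2.convexHull(C))
    p=lambda q:onz("top",(np.array(q)+.5)/k-.5+[x0,y0],132)[:2].round(1)
    print(th,p(q),r/k,p(e[0]),e[1])
E
python3 -m crank '[[[-0.46,-0.66,0,0,0,0,70],[0,0,0.7,0,0,0,70],[0,0,0.9,0,0,0,70],[0,0,0.9,0,0,0,70],[0,0,0.9,0,0,0,70],[0,0,0.9,0,0,0,70],[0,0,0.7,0,0,0,70],[0,0,0,0,0,0,70]]]'
python3 d.py 452.3 71.9 5.5
```

```text
110 [616.7 157.8] 9.714296340942383 [616.9 157.7] (75.92896270751953, 77.13367462158203)
125 [616.6 157.8] 9.48416805267334 [616.9 157.6] (73.5164566040039, 75.02069854736328)
140 [617. 158.] 9.145549774169922 [616.9 157.7] (70.64930725097656, 72.28226470947266)
time_s: 20.55
eef_pos: [452.8, 72.5, 76.9]
ee_rot: [-0.001, 0.768, 0.641, -0.001]
force: [-1.0, 0.7, -0.1]
grip_width: 0.818
grip_force: 0.0
t 20.55 pos [452.8  72.5  76.9] units [-0.03 -0.01  2.86] turn [-0.02  0.    0.  ] grip 0.818 0.0 F [-1.   0.7 -0.1] j [-0.1   0.37  1.88  0.    0.9   0.08]
```

```bash
python3 -m crank '[[[-0.02,0,0.5,0,0,0,70],[0,0,0.5,0,0,0,70],[0,0,0.5,0,0,0,70],[0,0,0.5,0,0,0,70],[0,0,0.4,0,0,0,70],[0,0,0.3,0,0,0,70],[0,0,0.1,0,0,0,70],[0,0,0,0,0,0,70]]]'
python3 -m crank '[[[0,0,0,0,0,0,55],[0,0,0,0,0,0,36],[0,0,0,0,0,0,34],[0,0,0,0,0,0,34],[0,0,0,0,0,0,34],[0,0,0,0,0,0,34],[0,0,0,0,0,0,34],[0,0,0,0,0,0,34]]]' 45
```

```text
time_s: 21.35
eef_pos: [453.3, 71.8, 8.4]
ee_rot: [0.0, 0.768, 0.641, 0.0]
force: [0.2, 0.2, -0.4]
grip_width: 0.817
grip_force: 0.0
time_s: 22.15
eef_pos: [452.9, 71.8, 8.9]
ee_rot: [-0.0, 0.768, 0.641, -0.0]
force: [-3.5, 1.1, 6.1]
grip_width: 0.454
grip_force: 45.3
```

```bash
python3 -m crank '[[[0,0,-0.5,0,0,0,34],[0,0,-0.9,0,0,0,34],[0,0,-0.9,0,0,0,34],[0,0,-0.9,0,0,0,34],[-0.4,0.4,-0.5,0,0,0,34],[-0.8,0.82,0,0,0,0,34],[-0.8,0.82,0,0,0,0,34],[-0.8,0.82,0,0,0,0,34]]]' >/dev/null
python3 -m crank '[[[-0.8,0.82,0,0,0,0,34],[-0.8,0.82,0,0,0,0,34],[-0.8,0.82,0,0,0,0,34],[-0.8,0.82,0,0,0,0,34],[-0.8,0.82,0,0,0,0,34],[-0.8,0.82,0,0,0,0,34],[-0.18,0.21,0,0,0,0,34],[0,0,0,0,0,0,34]]]'
python3 d.py 614.4 -155.4 18.9
python3 - <<'E'
from h import *
for q in [(268.39,138.1),(301.23,143.44),(334.12,148.86)]: print(onz("top",q,10))
for q in [(259.26,243.41),(216.51,249.81),(172.98,256.32)]: print(onz("scene",q,10))
a=capture("scene");b=capture("top")
cv2.imwrite("pics/c7.png",np.hstack([cv2.resize(x,(400,400)) for x in (a[170:290,150:270],b[90:210,240:360])]))
E
```

```text
time_s: 23.75
eef_pos: [614.5, -155.8, 100.0]
ee_rot: [-0.001, 0.768, 0.64, -0.0]
force: [-0.2, -0.3, -4.2]
grip_width: 0.452
grip_force: 46.7
t 23.75 pos [ 614.5 -155.8  100. ] units [ 0.02 -0.    3.24] turn [-0.01 -0.   -0.  ] grip 0.452 46.7 F [-0.2 -0.3 -4.2] j [-0.43  0.67  1.3   0.    1.17 -0.25]
[635.85908521 -42.16009169  10.        ]
[ 615.28087389 -155.52407316   10.        ]
[ 594.46507399 -268.80560792   10.        ]
[631.62750841 -41.81058793  10.        ]
[ 610.86795855 -155.09561897   10.        ]
[ 590.11297259 -268.24223994   10.        ]
```

View pics/c7.png

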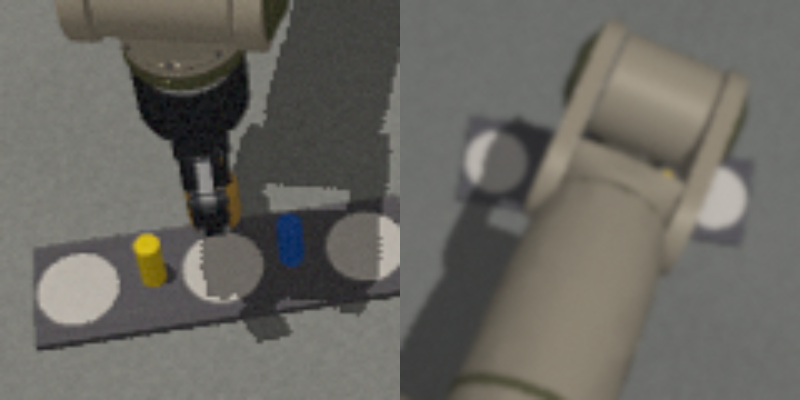

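The weight hangs above the centre mark (crop 225,200), with the fingers across the plate and clear of both posts.

```bash
python3 -m crank '[[[0,0.01,0.6,0,0,0,34],[0,0,0.7,0,0,0,34],[0,0,0.7,0,0,0,34],[0,0,0.6,0,0,0,34],[0,0,0.4,0,0,0,34],[0,0,0.14,0,0,0,34],[0,0,0,0,0,0,34],[0,0,0,0,0,0,34]]]'
python3 -m crank '[[[0,0,0.03,0,0,0,34],[0,0,0.03,0,0,0,34],[0,0,0,0,0,0,34],[0,0,0,0,0,0,34],[0,0,0,0,0,0,34],[0,0,0,0,0,0,34],[0,0,0,0,0,0,34],[0,0,0,0,0,0,34]]]'
```

```text
time_s: 24.65
eef_pos: [615.4, -155.6, 23.0]
ee_rot: [0.001, 0.768, 0.641, 0.0]
force: [0.3, -0.6, -3.3]
grip_width: 0.446
grip_force: 46.8
time_s: 25.45
eef_pos: [615.0, -155.5, 20.8]
ee_rot: [0.0, 0.768, 0.641, 0.0]
force: [0.0, 0.3, -3.2]
grip_width: 0.453
grip_force: 46.8
```

```bash
python3 -m crank '[[[0,0,0.03,0,0,0,34],[0,0,0.03,0,0,0,34],[0,0,0.02,0,0,0,34],[0,0,0,0,0,0,34],[0,0,0,0,0,0,34],[0,0,0,0,0,0,34],[0,0,0,0,0,0,34],[0,0,0,0,0,0,34]]]'
```

```text
time_s: 26.25
eef_pos: [615.0, -155.4, 18.9]
ee_rot: [-0.0, 0.768, 0.641, -0.0]
force: [-2.6, 1.3, 1.9]
grip_width: 0.45
grip_force: 47.1
```

```bash
python3 -m crank '[[[0,0,0,0,0,0,42],[0,0,0,0,0,0,48],[0,0,0,0,0,0,56],[0,0,0,0,0,0,62],[0,0,-0.5,0,0,0,65],[0,0,-0.9,0,0,0,65],[0,0,-0.9,0,0,0,65],[0,0,-0.9,0,0,0,65]]]'
python3 - <<'E'
from h import *
I={n:capture(n) for n in M}
for n in M: cv2.imwrite(f"pics/{n}6.png",I[n])
for s in (70,100,130):
    A=blobs(I["scene"],(4,s,20),(14,255,255),(296,140,328,175));B=blobs(I["top"],(4,s,20),(14,255,255),(180,190,212,218))
    for a in A:print("S",*a)
    for b in B:print("T",*b,onz("top",b[0],70)[:2],onz("top",b[0],35)[:2])
    if len(A)==len(B)==1: print(tri(A[0][0],B[0][0]))
    print([ [*x] for x in blobs(I["top"],(165,s,20),(180,255,255),(150,195,215,240))][:3])
cv2.imwrite("pics/c8.png",cv2.resize(I["top"][188:222,178:214],None,fx=12,fy=12,interpolation=cv2.INTER_NEAREST))
E
```

```text
time_s: 27.05
eef_pos: [615.2, -155.5, 100.8]
ee_rot: [0.0, 0.768, 0.641, 0.0]
force: [0.5, 0.2, -0.1]
grip_width: 0.764
grip_force: 0.0
S [310.96 156.22] 401.0625 [18.75 27.  ]
T [189.23 199.32] 30.9375 [8.5  7.75] [425.56200889 223.11039351] [427.05421968 228.76689951]
(array([422.35516696, 215.53354248,  50.76173208]), np.float64(11.26505130815987))
[[array([162.51, 205.89]), np.float64(231.25), array([19. , 15.5])], [array([173.48, 227.62]), np.float64(96.1875), array([ 9.  , 15.25])]]
S [310.99 156.15] 387.375 [18.5  26.75]
T [189.15 199.58] 23.0 [7. 7.] [424.7142718  223.37481464] [426.18447653 229.03818464]
(array([421.55146088, 215.98546783,  50.11204556]), np.float64(11.18253515454781))
[[array([162.55, 205.9 ]), np.float64(190.1875), array([17.25, 13.75])], [array([173.5 , 227.61]), np.float64(67.75), array([ 7.25, 13.5 ])]]
S [310.98 156.08] 370.4375 [17.75 26.5 ]
[]
```

View pics/c8.png

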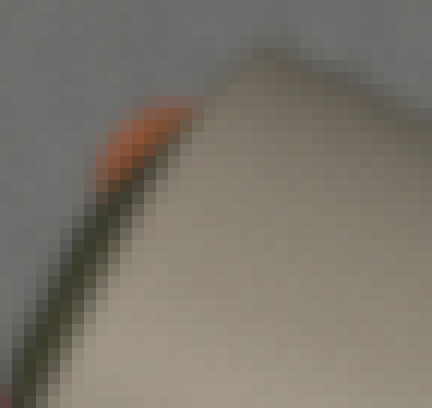

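The arm's elbow hides the red core in the top view now (only an edge at crop 140,140), so I use the first top picture. I also check the weight and move towards the red core.

```bash
python3 - <<'E'
from h import *
I={n:cv2.imread(f"pics/{n}0.png") for n in M}
for s in (70,90,110):
    A=blobs(I["scene"],(4,s,20),(16,255,255),(296,140,328,175));B=blobs(I["top"],(3,s,20),(18,255,255),(180,190,212,218))
    for b in B:print("T",*b,onz("top",b[0],70)[:2],onz("top",b[0],40)[:2])
    print(A[0],tri(A[0][0],B[0][0]))
    # lit top face only
    B=blobs(I["top"],(3,s,115),(18,255,255),(180,190,212,218));print("top face",B,[onz("top",b[0],70)[:2] for b in B])
    A=blobs(I["scene"],(4,s,112),(16,255,255),(296,140,328,175));print("scene face",A,[tri(A[0][0],B[0][0])])
E
python3 -m crank '[[[0,0,-0.9,0,0,0,70],[0.2,-0.1,-0.8,0,0,0,70],[0.9,-0.74,0,0,0,0,70],[0.9,-0.74,0,0,0,0,70],[0.9,-0.74,0,0,0,0,70],[0.9,-0.74,0,0,0,0,70],[0.9,-0.74,0,0,0,0,70],[0.9,-0.74,0,0,0,0,70]]]' 
python3 -m crank '[[[0.9,-0.74,0,0,0,0,70],[0.9,-0.74,0,0,0,0,70],[0.9,-0.74,0,0,0,0,70],[0.9,-0.74,0,0,0,0,70],[0.9,-0.74,0,0,0,0,70],[0.9,-0.74,0,0,0,0,70],[0.9,-0.74,0,0,0,0,70],[0.9,-0.74,0,0,0,0,70]]]' 
python3 d.py 411.3 209.5 60
```

```text
T [193.78 203.68] 211.75 [17.25 15.5 ] [411.04240973 208.25170336] [411.99838329 212.76952796]
(array([311.05, 156.11]), np.float64(399.5), array([18.25, 27.25])) (array([411.41735636, 211.24721142,  40.64236462]), np.float64(1.5144891126938311))
top face [(array([192.85, 203.5 ]), np.float64(185.0), array([15.25, 15.5 ]))] [array([411.68109346, 211.29455328])]
scene face [(array([312.1 , 148.58]), np.float64(152.9375), array([16.75, 12.  ]))] [(array([411.36048731, 210.25563127,  73.24191505]), np.float64(0.5778546893017859))]
T [193.79 203.68] 197.4375 [16.75 15.  ] [411.04187399 208.21896289] [411.99783562 212.73605901]
(array([311.05, 156.06]), np.float64(390.6875), array([18.25, 27.25])) (array([411.41724335, 211.19873127,  40.87670213]), np.float64(1.49299670028924))
top face [(array([193.02, 203.53]), np.float64(176.25), array([15., 15.]))] [array([411.57383931, 210.73828412])]
scene face [(array([312.11, 148.59]), np.float64(151.25), array([16.75, 12.  ]))] [(array([411.36019458, 209.96836098,  73.26207619]), np.float64(0.29002169329894084))]
T [193.82 203.7 ] 183.9375 [16.25
[... 224 characters left out ...]
e [(array([193.18, 203.58]), np.float64(167.1875), array([14.75, 14.25]))] [array([411.40169294, 210.21499086])]
scene face [(array([312.14, 148.61]), np.float64(149.5), array([16.25, 12.  ]))] [(array([411.30872468, 209.75577611,  73.16359595]), np.float64(0.023206150292995772))]
time_s: 27.95
eef_pos: [527.5, 3.6, 140.9]
ee_rot: [-0.0, 0.768, 0.641, -0.0]
force: [0.9, 0.3, -0.1]
grip_width: 0.818
grip_force: 0.0
time_s: 28.75
eef_pos: [414.1, 207.1, 141.0]
ee_rot: [-0.0, 0.768, 0.641, -0.0]
force: [0.5, 0.3, -0.0]
grip_width: 0.819
grip_force: 0.0
t 28.75 pos [414.1 207.1 141. ] units [ 0.07 -0.13  3.24] turn [-0.  0.  0.] grip 0.819 0.0 F [ 0.5  0.3 -0. ] j [0.21 0.28 1.8  0.   1.06 0.39]
```

```bash
python3 -m crank '[[[0.11,-0.13,0.3,0,0,0,70],[0,0,0.6,0,0,0,70],[0,0,0.8,0,0,0,70],[0,0,0.6,0,0,0,70],[0,0,0,0,0,0,70],[0,0,0,0,0,0,70],[0,0,0,0,0,0,70],[0,0,0,0,0,0,70]]]' 
python3 d.py 411.4 210.5 27
python3 - <<'E'
from h import *
a=capture("scene")
cv2.imwrite("pics/c9.png",cv2.resize(a[70:270,150:370],None,fx=3,fy=3)[:600,:660])
E
```

```text
time_s: 29.55
eef_pos: [412.8, 209.5, 84.5]
ee_rot: [0.0, 0.768, 0.641, 0.001]
force: [-0.2, 0.8, 0.7]
grip_width: 0.82
grip_force: 0.0
t 29.55 pos [412.8 209.5  84.5] units [ 0.03 -0.06  2.3 ] turn [ 0.01 -0.    0.  ] grip 0.82 0.0 F [-0.2  0.8  0.7] j [ 0.22  0.36  1.86 -0.    0.92  0.4 ]
```

View pics/c9.png

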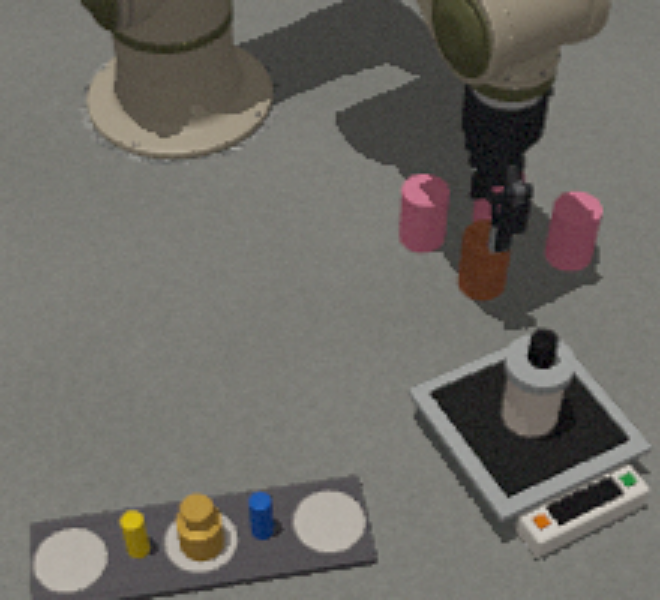

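The weight stands on the centre mark (crop 200,530), the stack is intact (535,385), and the gripper is over the red core (485,260) clear of the pinks.

```bash
python3 -m crank '[[[0.03,-0.05,0.5,0,0,0,70],[0,0,0.5,0,0,0,70],[0,0,0.5,0,0,0,70],[0,0,0.4,0,0,0,70],[0,0,0.3,0,0,0,70],[0,0,0,0,0,0,70],[0,0,0,0,0,0,58],[0,0,0,0,0,0,44]]]' 40
python3 -m crank '[[[0,0,0,0,0,0,44],[0,0,0,0,0,0,44],[0,0,0,0,0,0,44],[0,0,0,0,0,0,44],[0,0,0,0,0,0,44],[0,0,0,0,0,0,44],[0,0,0,0,0,0,44],[0,0,0,0,0,0,44]]]' 
python3 d.py 411.4 210.5 27
```

```text
time_s: 30.4
eef_pos: [411.4, 210.6, 29.4]
ee_rot: [0.0, 0.768, 0.641, 0.0]
force: [-1.9, -1.6, -1.1]
grip_width: 0.572
grip_force: 41.2
time_s: 31.2
eef_pos: [411.4, 210.6, 29.4]
ee_rot: [0.0, 0.768, 0.641, 0.0]
force: [-2.4, -0.5, 7.0]
grip_width: 0.574
grip_force: 41.7
t 31.2 pos [411.4 210.6  29.4] units [-0.  -0.   0.1] turn [ 0. -0.  0.] grip 0.574 41.7 F [-2.4 -0.5  7. ] j [0.22 0.46 1.9  0.   0.78 0.4 ]
```

```bash
python3 -m crank '[[[0,0,-0.6,0,0,0,44],[0,0,-0.9,0,0,0,44],[0,0,-0.9,0,0,0,44],[0,0,-0.9,0,0,0,44],[-0.2,0.12,-0.9,0,0,0,44],[-0.9,0.55,0,0,0,0,44],[-0.9,0.55,0,0,0,0,44],[-0.9,0.55,0,0,0,0,44]]]' >/dev/null
python3 -m crank '[[[-0.9,0.55,0,0,0,0,44],[-0.9,0.55,0,0,0,0,44],[-0.9,0.55,0,0,0,0,44],[-0.9,0.55,0,0,0,0,44],[-0.9,0.55,0,0,0,0,44],[-0.9,0.55,0,0,0,0,44],[-0.9,0.55,0,0,0,0,44],[-0.9,0.55,0,0,0,0,44]]]' 
python3 -m crank '[[[-0.9,0.55,0,0,0,0,44],[-0.9,0.55,0,0,0,0,44],[-0.9,0.55,0,0,0,0,44],[-0.9,0.55,0,0,0,0,44],[-0.9,0.55,0,0,0,0,44],[-0.9,0.55,0,0,0,0,44],[-0.9,0.55,0,0,0,0,44],[-0.9,0.55,0,0,0,0,44]]]' 
python3 d.py 594.3 -268.7 40
```

```text
time_s: 32.8
eef_pos: [517.8, -66.6, 133.5]
ee_rot: [-0.0, 0.768, 0.641, -0.0]
force: [0.8, 0.6, -3.1]
grip_width: 0.576
grip_force: 42.4
time_s: 33.6
eef_pos: [593.8, -263.3, 133.2]
ee_rot: [-0.0, 0.768, 0.641, -0.0]
force: [0.5, -0.7, -2.5]
grip_width: 0.578
grip_force: 42.4
t 33.6 pos [ 593.8 -263.3  133.2] units [-0.21  0.06  3.73] turn [-0.01 -0.    0.  ] grip 0.578 42.4 F [ 0.5 -0.7 -2.5] j [-0.6   0.67  1.21 -0.    1.27 -0.42]
```

```bash
python3 -m crank '[[[-0.2,0.06,0,0,0,0,44],[0,0,0.6,0,0,0,44],[0,0,0.8,0,0,0,44],[0,0,0.8,0,0,0,44],[0,0,0.7,0,0,0,44],[0,0,0.5,0,0,0,44],[0,0,0.14,0,0,0,44],[0,0,0,0,0,0,44]]]'
python3 -m crank '[[[0,0,0.02,0,0,0,44],[0,0,0,0,0,0,44],[0,0,0,0,0,0,44],[0,0,0,0,0,0,44],[0,0,0,0,0,0,44],[0,0,0,0,0,0,44],[0,0,0,0,0,0,44],[0,0,0,0,0,0,44]]]'
python3 d.py 594.3 -268.7 39.2
```

```text
time_s: 34.4
eef_pos: [594.3, -267.3, 45.2]
ee_rot: [-0.0, 0.768, 0.641, -0.0]
force: [-0.6, -0.7, -2.5]
grip_width: 0.575
grip_force: 42.8
time_s: 35.2
eef_pos: [594.3, -267.5, 44.8]
ee_rot: [-0.0, 0.768, 0.641, -0.0]
force: [-0.4, -0.6, -2.4]
grip_width: 0.57
grip_force: 42.8
t 35.2 pos [ 594.3 -267.5   44.8] units [-0.05  0.01  0.22] turn [-0. -0.  0.] grip 0.57 42.8 F [-0.4 -0.6 -2.4] j [-0.6   0.77  1.28  0.    1.1  -0.42]
```

```bash
python3 -m crank '[[[-0.04,0,0.06,0,0,0,44],[0,0,0.05,0,0,0,44],[0,0,0.04,0,0,0,44],[0,0,0.02,0,0,0,44],[0,0,0.02,0,0,0,44],[0,0,0.02,0,0,0,44],[0,0,0,0,0,0,44],[0,0,0,0,0,0,44]]]'
```

```text
time_s: 36.0
eef_pos: [594.2, -268.5, 39.6]
ee_rot: [0.0, 0.768, 0.641, 0.0]
force: [-0.8, 0.3, -3.4]
grip_width: 0.576
grip_force: 42.9
```

```bash
python3 -m crank '[[[0,0,0.03,0,0,0,44],[0,0,0.02,0,0,0,44],[0,0,0,0,0,0,44],[0,0,0,0,0,0,44],[0,0,0,0,0,0,44],[0,0,0,0,0,0,44],[0,0,0,0,0,0,44],[0,0,0,0,0,0,44]]]'
```

```text
time_s: 36.8
eef_pos: [594.2, -268.6, 39.4]
ee_rot: [0.0, 0.768, 0.641, -0.0]
force: [-4.0, 2.2, 6.6]
grip_width: 0.578
grip_force: 43.4
```

```bash
python3 -m crank '[[[0,0,0,0,0,0,52],[0,0,0,0,0,0,58],[0,0,0,0,0,0,66],[0,0,0,0,0,0,74],[0,0,0,0,0,0,74],[0,0,-0.5,0,0,0,74],[0,0,-0.9,0,0,0,74],[0,0,-0.9,0,0,0,74]]]' >/dev/null
python3 -m crank '[[[0,0,-0.9,0,0,0,74],[0,0,-0.9,0,0,0,74],[0,-0.9,-0.5,0,0,0,74],[0,-0.9,0,0,0,0,74],[0,-0.9,0,0,0,0,74],[0,-0.9,0,0,0,0,74],[0,-0.9,0,0,0,0,74],[0,-0.9,0,0,0,0,74]]]'
python3 - <<'E'
from h import *
I={n:capture(n) for n in M}
for n in M: cv2.imwrite(f"pics/{n}9.png",I[n])
B=blobs(I["top"],(3,90,115),(18,255,255),(318,132,350,166));print("red",[(b,onz("top",b[0],80)[:2]) for b in B])
B=blobs(I["top"],(14,110,60),(30,255,255),(288,128,312,158));print("brass",[(b,onz("top",b[0],55)[:2]) for b in B])
cv2.imwrite("pics/f.png",np.hstack([cv2.resize(x,(400,400)) for x in (I["scene"][150:290,150:370],I["top"][90:230,180:360])]))
print(sense()["force"],sense()["time_s"])
E
```

```text
time_s: 38.4
eef_pos: [460.6, -244.2, 154.3]
ee_rot: [0.001, 0.768, 0.641, 0.0]
force: [0.0, -0.3, 0.1]
grip_width: 0.863
grip_force: 0.0
red [((array([338.02, 144.76]), np.float64(171.875), array([14.5, 15. ])), array([ 596.6258156, -268.4575179]))]
brass [((array([301.74, 141.53]), np.float64(100.75), array([11.5 , 11.75])), array([ 613.83099008, -152.26446877]))]
[-0.17572485  0.19367705 -0.17254514] 38.5
```

View pics/f.png

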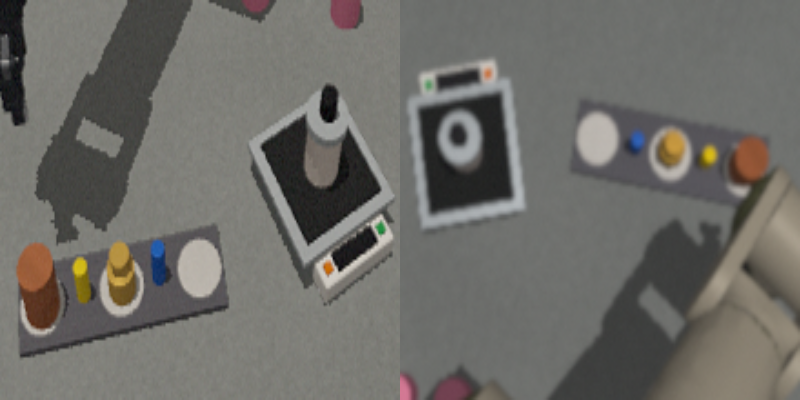

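Everything stands in place: red core on the outer mark beyond the yellow post (crop 38,290), weight on the centre mark (122,275), and the capped core on the pad (322,150). Residuals are about 2 mm.

```bash
python3 -c "
from rig import *
print(finish_job())"
```

```text
the job is handed in; nothing more can be done
None
```

The job is handed in after about 38.5 s on the robot clock: the capped pale core is on the scale pad, the brass weight is on the centre mark and the red core is on the outer mark beyond the yellow post, each within about 2 mm of its target in the pictures; the tin, cup and pink cores were not touched, and no pass/fail verdict came back.

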